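# Pack the flap discs away and press the case shut

## Robot

A 7-joint arm with a two-finger parallel gripper is mounted at the origin on the work surface. World frame = base frame: x ahead of the robot, y to its left, z up, the work surface at z = 0. Lengths are in m, angles in rad, forces in N, time in s.
With the tool pointing down it reaches from about 0.4 to 0.9 m from the base axis. Payload 5.6 kg.
Tool frame: the origin (TCP) lies on the front face of the gripper's body, between the roots of the fingers; the fingertips stand 88 mm ahead of it and the grasp point (between the pads) lies manip.hold_point_z ahead of it (manip.hold_point_z is the distance from the TCP to the grasp point, in m); z points along the fingers, y is the direction in which the jaws open and shut (so a half turn about z gives the same grasp; the last joint's range is limited). The gripper opens to 92 mm and grips with 3 to 60 N. Pads are 20 mm wide; open, the fingers measure 128 mm over their backs; the gripper's body (75 mm by 189 mm) begins 69 mm behind the grasp point.
Start: joints at [1.176, 0.468, -0.012, 1.603, 0.006, 1.071, -0.056], TCP at [0.224, -0.61, 0.303] pointing down, gripper open.
Joint ranges: [-2.53, 2.53], [-0.31, 2.02], [-1.57, 1.55], [0.28, 2.44], [-1.29, 4.43], [0.15, 1.84], [-2.92, 2.92]. Speed limits (rad/s): [2.57, 2.57, 3.14, 3.14, 3.14, 3.14, 3.14].

## Interface

Orientations are given as [roll, pitch, yaw] about the fixed x, y, z axes, in that order (R = Rz(yaw) Ry(pitch) Rx(roll)).
In Python, from cell import manip gives the robot as it stands. The module is installed in compiled form; this text tells all that it offers. Calls block until the motion is done:
- manip.move_to(position, orientation): joint-space move of the TCP to a pose.
- manip.move_straight(position, v=0.15, frame=None, threshold=None): straight line of the TCP; frame=None keeps the orientation; v is the mean speed in m/s. With threshold (N) it stops when the force on the tool has changed by that much, and returns True; else False.
- manip.goto_joints(angles): joint-space move.
- manip.move_gripper(opening): finger opening in m; the grip force is fixed at half the most; returns when the fingers have stopped.
- manip.sleep(seconds).
- manip.inverse_kinematics(position, orientation): joint angles nearest the present ones, or None.
- manip.get_image(name): name is "side" or "top"; returns a dict with "img" (400x640x3 uint8, red, green, blue), "range_z" (400x640 float32, m along the optical axis (not along the pixel's ray), 0 where there is no reading), "vertical_fov" (degrees; the focal length in pixels is half the picture's height over the tangent of half this angle, whatever the lens; pixels are square), "cx", "cy" (the principal point, pixels), "R" (3x3) and "t" (3): a world point X has camera coordinates R X + t. Camera axes: x right, y down, z forward; pixel columns grow to the right and rows downward; lengths in m; the calibration is good to about 2 mm. A picture is of the moment at which its call begins.
A pose or a line that the arm cannot do raises manip.Unreachable and nothing moves.
- manip.hand_in(): hands the job in, once; it reports no verdict.
Readings, each from a call of its own:
- manip.current_time(): time.
- manip.current_joint_pos(): joint angles.
- manip.current_qvel(): joint speeds.
- manip.current_effort(): joint torques, N m.
- manip.current_tcp_pos(): TCP position.
- manip.current_tool_rot(): TCP orientation.
- manip.current_wrist_force(): force on the tool from outside, world axes, zero at the start.
- manip.current_ft_torque(): the same for the moment, N m.
- manip.current_opening(): finger opening in m.
Only numpy, scipy, OpenCV 4.12 (cv2) and the standard library are available. Lean on these libraries where they do the work, as an engineer would, in place of code of your own. Each camera call takes 0.05 s, during which the arm holds its last target. There are 200 camera calls.

## Task

Pack away the flap discs: swing the half-open lid of the blue disc case right back, put every flap disc that lies on the bench, hub up, into a pocket of its own, and push every disc in the case, the one already there too, down into the foam until it is fully home. Only when all are home swing the clear lid over and press it down until it is fully shut; leave the other things on the bench where they are.

Things in the scene. Friction and masses are not known exactly. Their poses are not given: they have to be found in the camera images.
- disc1: 75 mm quick-change flap disc (a brown, blue or green abrasive disc, 16 mm thick, with black flaps on its upper face) with a white hub standing up in the middle of the upper face: hub 20 mm in diameter and 14 mm tall, so 30 mm overall, 90 g. Origin: centre of its underside; its own z points up through the hub. Lies hub up on the bench; may be absent (None).
- disc2: 75 mm quick-change flap disc (a brown, blue or green abrasive disc, 16 mm thick, with black flaps on its upper face) with a white hub standing up in the middle of the upper face: hub 20 mm in diameter and 14 mm tall, so 30 mm overall, 90 g. Origin: centre of its underside; its own z points up through the hub. Lies hub up on the bench; may be absent (None).
- disc3: 75 mm quick-change flap disc (a brown, blue or green abrasive disc, 16 mm thick, with black flaps on its upper face) with a white hub standing up in the middle of the upper face: hub 20 mm in diameter and 14 mm tall, so 30 mm overall, 90 g. Origin: centre of its underside; its own z points up through the hub. Lies hub up on the bench; may be absent (None).
- disc4: 75 mm quick-change flap disc (a brown, blue or green abrasive disc, 16 mm thick, with black flaps on its upper face) with a white hub standing up in the middle of the upper face: hub 20 mm in diameter and 14 mm tall, so 30 mm overall, 90 g. Origin: centre of its underside; its own z points up through the hub. Lies hub up on the bench; may be absent (None).
- disc5: 75 mm quick-change flap disc (a brown, blue or green abrasive disc, 16 mm thick, with black flaps on its upper face) with a white hub standing up in the middle of the upper face: hub 20 mm in diameter and 14 mm tall, so 30 mm overall, 90 g. Origin: centre of its underside; its own z points up through the hub. Lies hub up on the bench; may be absent (None).
- disc6: 75 mm quick-change flap disc (a brown, blue or green abrasive disc, 16 mm thick, with black flaps on its upper face) with a white hub standing up in the middle of the upper face: hub 20 mm in diameter and 14 mm tall, so 30 mm overall, 90 g. Origin: centre of its underside; its own z points up through the hub. Starts in the case, set into a pocket but not pushed home (12 mm proud); one of disc6 and disc7 is absent (None).
- disc7: 75 mm quick-change flap disc (a brown, blue or green abrasive disc, 16 mm thick, with black flaps on its upper face) with a white hub standing up in the middle of the upper face: hub 20 mm in diameter and 14 mm tall, so 30 mm overall, 90 g. Origin: centre of its underside; its own z points up through the hub. Starts in the case, set into a pocket but not pushed home (12 mm proud); one of disc6 and disc7 is absent (None).
- case: Blue case fixed to the bench: 278 mm along its y, 192 mm along x, rim 46 mm high, black carry handle in front (-x, sticks out 21 mm). Origin: centre of its underside; x points to the hinge side, away from the robot. A grey foam insert, its top 37 mm above the origin, has six round pockets 81 mm wide (mouth bevelled 3 mm), 86 mm apart in two rows of three. Fully home, a disc's hub top is at 50 mm.
- pocket0 (a point): Pocket at x = -43, y = -86 mm of the case: the point where the underside of a disc fully home is centred, 20 mm above the case's origin. A disc merely laid in stands 12 mm higher, on a black foam pad; the pad gives way stiffly to a push of 8 N or more and stays down; fully home, the disc's abrasive face lies 1 mm below the insert's top.
- pocket1 (a point): Pocket at x = -43, y = 0 mm of the case: the point where the underside of a disc fully home is centred, 20 mm above the case's origin. A disc merely laid in stands 12 mm higher, on a black foam pad; the pad gives way stiffly to a push of 8 N or more and stays down; fully home, the disc's abrasive face lies 1 mm below the insert's top.
- pocket2 (a point): Pocket at x = -43, y = 86 mm of the case: the point where the underside of a disc fully home is centred, 20 mm above the case's origin. A disc merely laid in stands 12 mm higher, on a black foam pad; the pad gives way stiffly to a push of 8 N or more and stays down; fully home, the disc's abrasive face lies 1 mm below the insert's top.
- pocket3 (a point): Pocket at x = 43, y = -86 mm of the case: the point where the underside of a disc fully home is centred, 20 mm above the case's origin. A disc merely laid in stands 12 mm higher, on a black foam pad; the pad gives way stiffly to a push of 8 N or more and stays down; fully home, the disc's abrasive face lies 1 mm below the insert's top.
- pocket4 (a point): Pocket at x = 43, y = 0 mm of the case: the point where the underside of a disc fully home is centred, 20 mm above the case's origin. A disc merely laid in stands 12 mm higher, on a black foam pad; the pad gives way stiffly to a push of 8 N or more and stays down; fully home, the disc's abrasive face lies 1 mm below the insert's top.
- pocket5 (a point): Pocket at x = 43, y = 86 mm of the case: the point where the underside of a disc fully home is centred, 20 mm above the case's origin. A disc merely laid in stands 12 mm higher, on a black foam pad; the pad gives way stiffly to a push of 8 N or more and stays down; fully home, the disc's abrasive face lies 1 mm below the insert's top.
- lid (a joint): Lid angle, rad: 0 shut, 1.85 wide open, leaning away from the robot. Clear lid in a blue frame, 278 x 192 x 12 mm, hinged along y at x = +96, z = +46 mm of the case; shut, its outer face is 58 mm and its inner face 54 mm above the case's origin. Stiff hinge (0.9 N m): it stays where left and takes 3 to 7 N at its free edge. No latch. It cannot shut on a disc that stands proud.
- lid_lip (a point): Middle of the outer face of the blue finger lip on the lid's free edge (lip 120 mm long, 14 mm wide, 12 mm thick; its end is 206 mm from the hinge line): 199 mm from the hinge line along the lid, 12 mm out from the plane of the lid's underside, which passes through the hinge line.
- bottle: Yellow lubricant bottle, 62 mm in diameter, 190 mm tall. Not part of the job. Origin at its underside.
- die_grinder: Green air-powered angle die grinder, lying, about 220 mm long, 50 mm high. Not part of the job. Origin at its underside.
- magnet: Red triangular welding magnet, 95 x 90 x 22 mm. Not part of the job. Origin at its underside.
- worn_disc: Thin worn sanding disc, 50 mm in diameter, 4 mm thick, with a small black hub; not a flap disc. Not part of the job. Origin at its underside.
- wire_brush: Wooden-handled wire brush, 250 mm long, 29 mm high. Not part of the job. Origin at its underside.
- hammer: Hammer, lying. Not part of the job. Origin at its underside.
- tape: Yellow tape measure, 70 x 36 x 62 mm. Not part of the job. Origin at its underside.

How it is judged:
By the outcome, as a careful person would: the job done as asked, in the order asked, and still so for the second after the job is handed in, with the robot touching nothing.
Of disc1, disc2, disc3, disc4, disc5 only 3 to 5 are there at a start; the rules pass over those that are not, and their reading is None.
Of disc6, disc7 only 1 to 1 are there at a start; the rules pass over those that are not, and their reading is None.
At some moment in a run one of disc1, disc2, disc3, disc4, disc5 may be knocked a few centimetres aside while the robot is not near it.
Once in a run the grip may slacken for a moment while it holds something.
It also fails if it takes over 210 s, if anything falls off the work surface, if the arm or the gripper's body presses on something with over 40 N, if the wrist force passes 120 N, or if a joint passes its speed limit or range.

## Working session

There is one attempt and no reset: what is moved stays moved. The work goes in short steps, each a Python script; the robot and the scene stay as the last script left them, time stands still between calls to the robot, and variables do not carry over. Pictures are saved under pics/ and viewed, about 12 in all and at most 16, crops included, and the job is handed in when it is done.

```bash
mkdir -p pics
cat > h.py <<'E'
import numpy as np, cv2
from cell import manip
def shot(n,f=None):
    d=manip.get_image(n)
    if f: cv2.imwrite('pics/'+f,d['img'][:,:,::-1])
    return d
def cloud(d):
    z=d['range_z'].astype(float); H,W=z.shape
    f=H/2/np.tan(np.radians(d['vertical_fov'])/2)
    u,v=np.meshgrid(np.arange(W),np.arange(H))
    P=np.stack([(u-d['cx'])/f*z,(v-d['cy'])/f*z,z],-1)
    X=(P-d['t'])@d['R']
    X[z==0]=np.nan
    return X
E
python3 - <<'E'
from h import *
for n in('top','side'):
    d=shot(n,n+'0.png'); print(n,d['vertical_fov'],d['cx'],d['cy'],d['R'].round(3).tolist(),d['t'].round(3), -d['R'].T@d['t'])
    np.savez(n+'0.npz',X=cloud(d),img=d['img'])
print(manip.hold_point_z,manip.current_time(),manip.current_tool_rot(),manip.current_tcp_pos())
E
```

```text
top 52.66516588980862 317.63875319827156 197.98366532102725 [[0.007, -1.0, -0.009], [-0.997, -0.006, -0.073], [0.073, 0.01, -0.997]] [-1.000e-03  6.090e-01  1.094e+00] [ 0.52704286 -0.00768007  1.13527076]
side 53.54774595559246 323.2875832652686 193.8531004453695 [[0.977, -0.215, -0.014], [-0.162, -0.689, -0.706], [0.142, 0.692, -0.708]] [-0.595  0.156  1.144] [ 0.44320416 -0.81216071  0.91140919]
0.0694 0.1 [-3.14001452e+00  7.01860390e-05  3.51672698e-01] [ 0.22377821 -0.60986132  0.30184855]
```

View pics/top0.png

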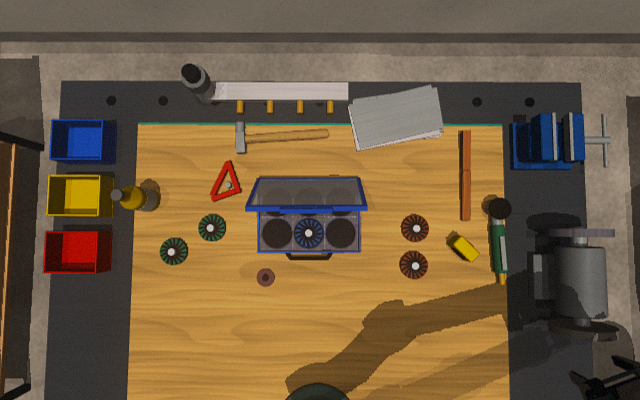

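View pics/side0.png

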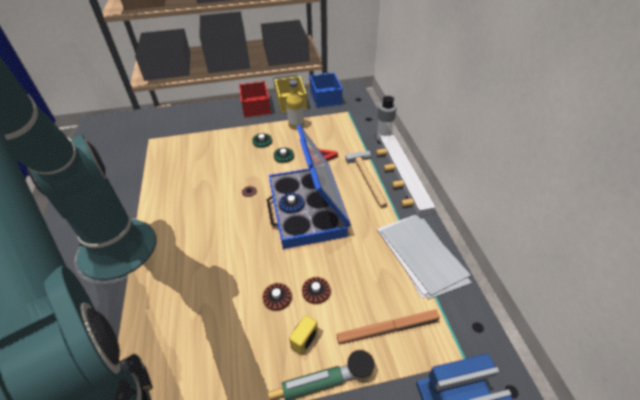

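Four flap discs lie on the bench: green at (212,228) and (174,251), brown at (415,228) and (414,265) in the top view. A blue one sits in the front middle pocket at (308,233). The lid is half open.

```bash
cat >> h.py <<'E'
def ray(d,u,v,z):
    H=d['img'].shape[0]; f=H/2/np.tan(np.radians(d['vertical_fov'])/2)
    c=-d['R'].T@d['t']; r=d['R'].T@np.array([(u-d['cx'])/f,(v-d['cy'])/f,1]); return c+r*(z-c[2])/r[2]
def hubs(d,zmin=.02,zmax=.08,zp=None,img=None):
    """white hub blobs on top camera: list of (xyz at measured height)"""
    X=cloud(d); h=cv2.cvtColor(d['img'],cv2.COLOR_RGB2HSV)
    m=((h[...,1]<60)&(h[...,2]>130)&(X[...,0]>.3)&(X[...,0]<.85)&(abs(X[...,1])<.5)&(X[...,2]>zmin)&(X[...,2]<zmax)).astype(np.uint8)
    n,l,s,c=cv2.connectedComponentsWithStats(m); out=[]
    for i in range(1,n):
        if 25<s[i,4]<250:
            z=np.nanmedian(X[...,2][l==i]); z_=z
            out.append((*ray(d,*c[i],z_),s[i,4],*c[i]))
    return np.array(out).round(4)
E
python3 - <<'E'
from h import *
d=shot('top'); print(hubs(d)); 
X=cloud(d); h=cv2.cvtColor(d['img'],cv2.COLOR_RGB2HSV)
m=(h[...,0]>105)&(h[...,0]<130)&(h[...,1]>120)&(X[...,0]>.35)&(X[...,0]<.9)&(abs(X[...,1])<.25)
r=m&(abs(X[...,2]-.046)<.006); P=X[r][:,:2]
print('rim',r.sum(),P.min(0),P.max(0)); 
for y in np.arange(-.15,.16,.03):
    q=P[abs(P[:,1]-y)<.015]; print(round(y,2),len(q),q.min(0) if len(q) else'',q.max(0) if len(q) else '')
Q=X[m&(X[...,2]>.1)]; print('lid',len(Q),Q.min(0),Q.max(0)); top=Q[Q[:,2]>Q[:,2].max()-.015]; print(np.median(top,0),top.min(0),top.max(0))
mm=cv2.minAreaRect(P.astype(np.float32)); print(mm)
# pocket pads: dark blobs
k=((h[...,2]<60)&(X[...,2]>.0)&(X[...,2]<.045)).astype(np.uint8)
n,l,s,c=cv2.connectedComponentsWithStats(k)
for i in range(1,n):
    if 300<s[i,4]<2000: print('dark',s[i],c[i],ray(d,*c[i],.037).round(4))
E
```

```text
[[ 7.700000e-01  2.219000e-01  2.610000e-02  1.870000e+02  2.394866e+02
   1.397380e+02]
 [ 5.258000e-01  2.972000e-01  3.030000e-02  3.900000e+01  2.098462e+02
   2.274103e+02]
 [ 5.287000e-01 -2.656000e-01  2.910000e-02  3.900000e+01  4.160513e+02
   2.277179e+02]
 [ 5.139000e-01  2.770000e-02  6.130000e-02  4.300000e+01  3.079767e+02
   2.325814e+02]
 [ 4.633000e-01 -4.935000e-01  4.390000e-02  1.200000e+02  5.031750e+02
   2.528583e+02]
 [ 4.604000e-01  4.020000e-01  3.020000e-02  3.900000e+01  1.708462e+02
   2.512308e+02]
 [ 4.275000e-01 -2.615000e-01  2.900000e-02  4.000000e+01  4.149250e+02
   2.652000e+02]]
rim 462 [ 0.46086233 -0.10915567] [0.57262466 0.16642152]
-0.15 0  
-0.12 59 [ 0.46562753 -0.10915567] [ 0.57262466 -0.10575039]
-0.09 11 [ 0.46527018 -0.10326763] [ 0.46561435 -0.0765936 ]
-0.06 11 [ 0.46513703 -0.07390641] [ 0.46539799 -0.04723695]
-0.03 12 [ 0.46481598 -0.04459552] [ 0.46522524 -0.01513672]
0.0 76 [ 0.46172279 -0.01243609] [0.54493484 0.0144242 ]
0.03 73 [0.46165887 0.0169659 ] [0.55022487 0.04451861]
0.06 72 [0.46158435 0.04639155] [0.56634377 0.07320
[... 244 characters left out ...]
24014545]
[0.56823695 0.02706082 0.23173255] [ 0.56148484 -0.03137892  0.22524585] [0.57596185 0.15145478 0.24014545]
((0.516688883304596, 0.02835801988840103), (0.11014839261770248, 0.2755392789840698), 0.3614862859249115)
dark [ 506  198   50  113 1488] [534.28763441 264.97715054] [ 0.4312 -0.5788  0.037 ]
dark [262 219  30  29 669] [276.55306428 232.84304933] [0.5124 0.1137 0.037 ]
dark [326 218  29  30 675] [340.1762963 232.6962963] [ 0.5139 -0.0587  0.037 ]
dark [ 52 234  28  36 326] [ 57.7607362  252.47852761] [0.4553 0.7074 0.037 ]
dark [160 238  28  27 334] [174.41317365 250.93413174] [0.4617 0.3899 0.037 ]
dark [286 383  63  17 741] [317.20512821 392.48717949] [0.0944 0.0007 0.037 ]
```

```bash
cat >> h.py <<'E'
DOWN=[np.pi,0,0.0087]
C=np.array([.557,.0278]); a=.0087; RC=np.array([[np.cos(a),-np.sin(a)],[np.sin(a),np.cos(a)]])
PK=[C+RC@np.array([x,y]) for x in(-.043,.043) for y in(-.086,0,.086)]
def go(x,y,z,v=.25,th=None): return manip.move_straight([x,y,z],v=v,threshold=th)
def st(s=''): print(s,'t',round(manip.current_time(),1),'tcp',np.round(manip.current_tcp_pos(),4),'F',np.round(manip.current_wrist_force(),1),'op',round(manip.current_opening(),4),flush=True)
E
python3 - <<'E'
from h import *
manip.move_gripper(.0)
manip.move_to([.47,.028,.27],DOWN); st()
print(go(.66,.028,.27,.15,25)); st()
print(go(.69,.028,.27,.1,15)); st()
go(.62,.028,.27); d=shot('top','t1.png'); st()
X=cloud(d); h=cv2.cvtColor(d['img'],cv2.COLOR_RGB2HSV)
m=(h[...,0]>105)&(h[...,0]<130)&(h[...,1]>120)&(X[...,0]>.6)&(X[...,0]<.8)&(abs(X[...,1]-.028)<.15)&(X[...,2]>.1)
Q=X[m]; print(Q.min(0),Q.max(0)); print(hubs(d))
E
```

```text
t 3.9 tcp [0.4702 0.0272 0.27  ] F [ 0.3  0.7 -0.4] op 0.0004
False
 t 5.3 tcp [0.6598 0.0278 0.2698] F [-1.1  0.5 -0.2] op 0.0005
False
 t 5.8 tcp [0.6898 0.0277 0.2698] F [-2.4 -0.8 -1.6] op 0.0007
 t 6.3 tcp [0.6213 0.0277 0.2716] F [-0.4  0.1 -0.1] op 0.0005
[ 0.60086106 -0.10939814  0.10014872] [0.71892542 0.16795371 0.53246227]
[[ 7.736000e-01  2.222000e-01  2.570000e-02  2.000000e+02  2.394350e+02
   1.384950e+02]
 [ 5.264000e-01  2.968000e-01  3.080000e-02  4.000000e+01  2.099250e+02
   2.272000e+02]
 [ 5.287000e-01 -2.656000e-01  2.910000e-02  3.900000e+01  4.160513e+02
   2.277179e+02]
 [ 4.641000e-01 -4.932000e-01  4.420000e-02  1.240000e+02  5.031048e+02
   2.525645e+02]
 [ 4.605000e-01  4.021000e-01  2.950000e-02  4.000000e+01  1.709250e+02
   2.512000e+02]
 [ 4.275000e-01 -2.611000e-01  2.970000e-02  3.900000e+01  4.148462e+02
   2.652308e+02]]
```

View pics/t1.png

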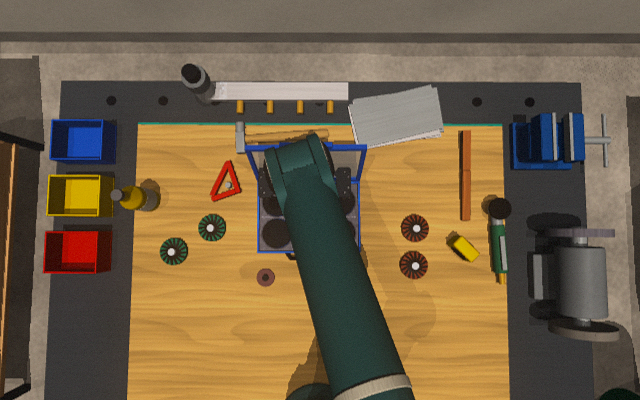

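The lid is pushed back, its edge at row 147. All four bench discs are unmoved. I'll nudge the lid to its stop and pick the first disc.

```bash
cat >> h.py <<'E'
def pick(x,y):
    manip.move_gripper(.05)
    p=manip.current_tcp_pos()
    if p[2]<.19: go(p[0],p[1],.19)
    go(x,y,.19,.35); go(x,y,.109,.15,20); manip.move_gripper(0); st('grip')
    p=manip.current_tcp_pos(); go(p[0],p[1],.19,.2); st('up')
    return .014<manip.current_opening()<.026
def place(k):
    x,y=PK[k]; go(x,y,.19,.25); st('over')
    if not .014<manip.current_opening()<.026: return False
    go(x,y,.150,.15,15); r=go(x,y,.141,.05,6); st('laid %s'%r)
    manip.move_gripper(.04); p=manip.current_tcp_pos(); go(p[0],p[1],.19,.2); return True
def push(k):
    x,y=PK[k]; manip.move_gripper(0); go(x,y,.165,.25); go(x,y,.1375,.06,70); st('push'); go(x,y,.19,.25)
E
python3 - <<'E'
from h import *
print(go(.70,.028,.27,.1,10)); st()
go(.56,.028,.27)
print(pick(.5287,-.2656))
E
```

```text
True
 t 7.0 tcp [0.6909 0.0279 0.2685] F [-5.   0.4  4.6] op 0.0003
grip t 10.8 tcp [ 0.5288 -0.2659  0.1095] F [-0.5  0.1  3.6] op 0.0186
up t 11.3 tcp [ 0.5282 -0.2659  0.1893] F [-0.3  0.  -1.1] op 0.0188
True
```

Run:
```python
from h import *
print(place(3)); push(3); go(.5,-.1,.25)
d=shot('top','t2.png'); print(hubs(d)[:,:5])
```

```text
over t 12.4 tcp [ 0.6001 -0.0596  0.1893] F [ 0.6  0.2 -0.7] op 0.0188
laid False t 13.1 tcp [ 0.6011 -0.058   0.1413] F [ 1.6  0.9 -0.7] op 0.0184
True
push t 15.6 tcp [ 0.6018 -0.0578  0.1385] F [-0.9 -0.4  8.1] op 0.0004
[[ 7.745000e-01  2.223000e-01  2.590000e-02  2.090000e+02  2.394019e+02]
 [ 6.004000e-01 -5.740000e-02  4.980000e-02  3.000000e+01  3.400000e+02]
 [ 5.264000e-01  2.969000e-01  3.050000e-02  4.000000e+01  2.099250e+02]
 [ 5.140000e-01  2.780000e-02  6.200000e-02  4.200000e+01  3.079286e+02]
 [ 4.626000e-01 -4.935000e-01  4.440000e-02  1.260000e+02  5.032222e+02]
 [ 4.780000e-01  3.682000e-01  3.020000e-02  3.700000e+01  1.834054e+02]]
```

View pics/t2.png

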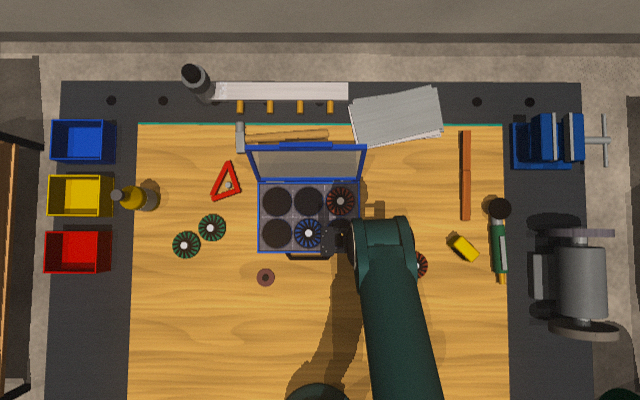

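Disc 1 is home in pocket 3: its hub height reads 49.8 mm. One green disc was knocked to (183,244), and I've re-measured it. I'll continue with a fresh measurement before each pick.

```bash
sed -i 's/go(x,y,.1375,.06,70)/go(x,y,.135,.06,45)/' h.py
python3 - <<'E'
from h import *
if pick(.4275,-.2611) and place(0):
    push(0)
    d=shot('top'); H=hubs(d)
    print(H[:,:4])
    g=[q for q in H if q[1]>.2 and q[0]<.65]
    q=min(g,key=lambda q:q[1])
    if pick(q[0],q[1]) and place(5):
        push(5); d=shot('top','t3.png'); print(hubs(d)[:,:4])
E
```

```text
grip t 19.4 tcp [ 0.4277 -0.2614  0.1094] F [-0.3 -0.4  4.6] op 0.0186
up t 20.0 tcp [ 0.4271 -0.2613  0.1894] F [-0.4 -0.4 -0.5] op 0.0185
over t 21.0 tcp [ 0.514  -0.0598  0.1893] F [-0.  -1.  -1.9] op 0.0189
laid True t 21.7 tcp [ 0.5156 -0.0591  0.1427] F [ 0.3 -0.2  4.3] op 0.0187
push t 23.9 tcp [ 0.5138 -0.0585  0.1472] F [-5.5  0.5 15.7] op 0.0005
[[ 7.728e-01  2.221e-01  2.610e-02  1.970e+02]
 [ 6.004e-01 -5.740e-02  4.960e-02  3.000e+01]
 [ 5.263e-01  2.970e-01  3.090e-02  3.900e+01]
 [ 4.637e-01 -4.937e-01  4.350e-02  1.240e+02]
 [ 4.780e-01  3.682e-01  3.030e-02  3.700e+01]]
grip t 27.6 tcp [0.5265 0.2971 0.1095] F [-1.4 -1.   3.3] op 0.0184
up t 28.2 tcp [0.5262 0.2966 0.1893] F [-0.2 -0.1 -1.6] op 0.0188
over t 29.1 tcp [0.5983 0.116  0.1895] F [-0.4 -0.2 -0.6] op 0.0186
laid False t 29.9 tcp [0.5993 0.1142 0.1412] F [-0.4  0.2 -1.7] op 0.0184
push t 32.3 tcp [0.6004 0.1146 0.1383] F [-5.1 -1.8 23.5] op 0.0002
[[ 7.738e-01  2.222e-01  2.620e-02  2.050e+02]
 [ 6.004e-01 -5.740e-02  4.910e-02  4.400e+01]
 [ 5.138e-01  2.780e-02  6.140e-02  2.700e+01]
 [ 4.640e-01 -4.932e-01  4.440e-02  1.270e+02]
 [ 4.780e-01  3.680e-01  3.080e-02  3.700e+01]]
```

Run:
```python
from h import *
go(.45,.25,.25,.35); d=shot('top','t4.png'); print(hubs(d)[:,:4]); s=shot('side')['img'][160:270,230:390,::-1]
t=d['img'][170:270,240:380,::-1]
cv2.imwrite('pics/c4.png',np.vstack([cv2.resize(t,(560,300),interpolation=2),cv2.resize(s,(560,300),interpolation=2)])); st()
```

```text
[[ 7.746e-01  2.223e-01  2.580e-02  2.110e+02]
 [ 6.004e-01 -5.740e-02  4.950e-02  4.400e+01]
 [ 5.982e-01  1.143e-01  4.940e-02  4.100e+01]
 [ 5.462e-01 -4.879e-01  3.310e-02  2.600e+01]
 [ 5.139e-01  2.770e-02  6.180e-02  4.300e+01]
 [ 5.106e-01 -5.950e-02  5.740e-02  4.200e+01]
 [ 4.644e-01 -4.933e-01  4.440e-02  1.300e+02]
 [ 4.800e-01  3.682e-01  2.940e-02  2.600e+01]]
 t 33.6 tcp [0.451  0.2483 0.2489] F [ 1.  -0.2  0. ] op -0.0001
```

View pics/c4.png

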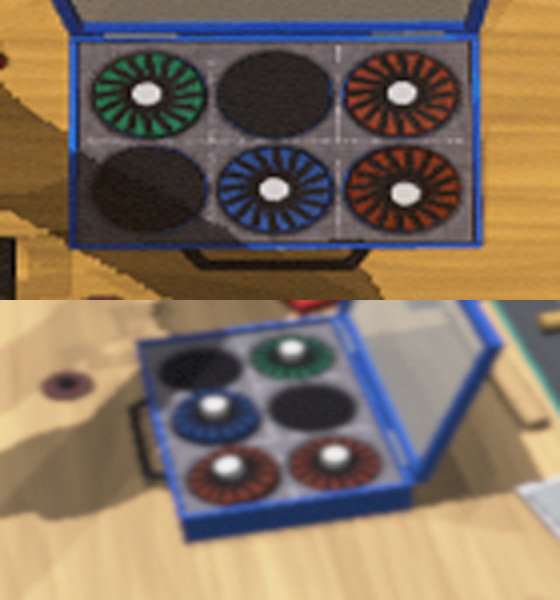

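Pocket 0's disc, the lower-right brown one, sits 2–3 mm towards the front and only partly pushed in, with its hub at 57 mm. I'll regrip it by the hub, recentre it and push again.

Run:
```python
from h import *
manip.move_gripper(.04); x,y=.5106,-.0595
go(x,y,.19,.3); go(x,y,.138,.1,15); manip.move_gripper(0); st('grip')
go(x,y,.165,.08); st('up'); px,py=PK[0]; print(px,py)
go(px,py,.165,.1); r=go(px,py,.141,.05,6); st('laid %s'%r)
manip.move_gripper(.04); go(px,py,.19); go(.48,.15,.22,.3); print(hubs(shot('top'))[:,:4])
```

```text
grip t 36.7 tcp [ 0.5109 -0.0596  0.1384] F [-0.3  0.3  1.9] op 0.0185
up t 37.2 tcp [ 0.5107 -0.0596  0.1656] F [ 0.5  0.7 -1.3] op 0.0185
0.5147498178862284 -0.058570840631275135
laid True t 37.9 tcp [ 0.5138 -0.0592  0.1416] F [-0.5 -0.1  3. ] op 0.0185
[[ 7.745e-01  2.223e-01  2.600e-02  2.080e+02]
 [ 6.003e-01 -5.780e-02  4.870e-02  4.200e+01]
 [ 5.986e-01  1.138e-01  4.930e-02  3.000e+01]
 [ 5.140e-01  2.780e-02  6.200e-02  4.200e+01]
 [ 5.129e-01 -6.000e-02  5.880e-02  4.200e+01]
 [ 4.639e-01 -4.932e-01  4.450e-02  1.260e+02]
 [ 4.779e-01  3.687e-01  2.900e-02  3.700e+01]]
```

```bash
cat >> h.py <<'E'
def push2(k,xy=None):
    x,y=PK[k] if xy is None else xy; manip.move_gripper(0); go(x,y,.165,.25); go(x,y,.15,.06)
    for z in(.145,.141,.138,.136):
        r=go(x,y,z,.04,50); manip.sleep(.3); st('push %s'%r)
    p=manip.current_tcp_pos(); go(x,y,.19,.25); return p[2]
E
python3 - <<'E'
from h import *
push2(0,(.5135,-.0595)); go(.48,.15,.22,.3); print(hubs(shot('top'))[:,:4])
E
```

```text
push True t 42.3 tcp [ 0.5145 -0.058   0.1491] F [-4.6  0.1 17.7] op 0.0007
push True t 42.8 tcp [ 0.5145 -0.0578  0.1489] F [-6.  -0.1 19.4] op 0.0007
push True t 43.3 tcp [ 0.5145 -0.0576  0.1489] F [-6.1  0.7 20.3] op 0.0002
push True t 43.8 tcp [ 0.5145 -0.0574  0.149 ] F [-5.1  0.1 19.1] op 0.0008
[[ 7.744e-01  2.222e-01  2.620e-02  2.070e+02]
 [ 6.004e-01 -5.740e-02  4.960e-02  4.400e+01]
 [ 5.989e-01  1.137e-01  4.960e-02  3.000e+01]
 [ 5.139e-01  2.770e-02  6.100e-02  4.300e+01]
 [ 5.121e-01 -5.990e-02  5.880e-02  4.400e+01]
 [ 4.642e-01 -4.933e-01  4.430e-02  1.290e+02]
 [ 4.777e-01  3.682e-01  3.010e-02  3.800e+01]]
```

Run:
```python
from h import *
d=shot('top'); X=cloud(d)
for c in (np.array([.5125,-.0597]),np.array([.5139,.0277]),PK[3]):
    r=np.hypot(X[...,0]-c[0],X[...,1]-c[1]); m=(r>.015)&(r<.034)
    P=X[m]; A=np.c_[P[:,:2]-c,np.ones(len(P))]; k,*_=np.linalg.lstsq(A,P[:,2],rcond=None); print('plane',k,'rms',np.std(A@k-P[:,2]))
    h=X[...,2][r<.007]; print('hub',np.nanmedian(h))
# reddish disc outline in pocket0
hs=cv2.cvtColor(d['img'],cv2.COLOR_RGB2HSV)
for c in(PK[0],PK[3]):
    r=np.hypot(X[...,0]-c[0],X[...,1]-c[1])
    m=((r<.05)&((hs[...,0]<12)|(hs[...,0]>172))&(hs[...,1]>90)&(hs[...,2]>50)).astype(np.uint8)
    pts=cv2.findNonZero(m); (u,v),R=cv2.minEnclosingCircle(pts); print((u,v),R,ray(d,u,v,.046),ray(d,u,v,.037))
t=d['img'][205:265,290:380,::-1]; s=shot('side')['img'][190:250,250:360,::-1]
cv2.imwrite('pics/c5.png',np.vstack([cv2.resize(t,(450,300),interpolation=2),cv2.resize(s,(450,250),interpolation=2)]))
```

```text
plane [0.32164661 0.12686669 0.04433778] rms 0.00312377640635754
hub 0.05918724949031848
plane [-0.21771125  0.7272708   0.05688502] rms 0.041855798755826755
hub 0.06166358468733832
plane [0.00130157 0.00239392 0.03611999] rms 0.0021881356322305968
hub 0.048930304659407314
(339.0841064453125, 229.70982360839844) 15.826325416564941 [ 0.52199423 -0.05533074  0.046     ] [ 0.52195252 -0.05572445  0.037     ]
(339.7225036621094, 200.8376922607422) 13.896637916564941 [ 0.59972965 -0.05684289  0.046     ] [ 0.60033022 -0.05724909  0.037     ]
```

View pics/c5.png

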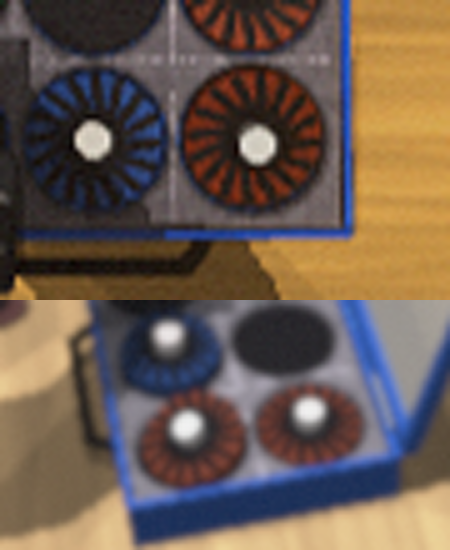

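Pocket 0's disc is tilted about 19°. Its back edge sits high on the foam bevel, because the hub turned between the pads. I'll regrip with the jaws along x so that the pads square it up, then set it down again.

```bash
cat >> h.py <<'E'
def tilt(d,c):
    X=cloud(d); r=np.hypot(X[...,0]-c[0],X[...,1]-c[1]); P=X[(r>.015)&(r<.032)&(X[...,2]<.08)]
    k,*_=np.linalg.lstsq(np.c_[P[:,:2]-c,np.ones(len(P))],P[:,2],rcond=None); return k.round(3)
E
python3 - <<'E'
from h import *
D2=[np.pi,0,np.pi/2+.0087]
manip.move_gripper(.03); x,y=.5145,-.0588
manip.move_to([x,y,.20],D2); st('above'); print(np.round(manip.current_joint_pos(),2))
print(go(x,y,.140,.05,14)); st('down'); manip.move_gripper(0); st('grip')
p=manip.current_tcp_pos(); go(p[0],p[1],.175,.08); st('up')
d=shot('side'); cv2.imwrite('pics/c6.png',cv2.resize(d['img'][150:260,200:400,::-1],(800,440),interpolation=2))
E
```

```text
above t 47.3 tcp [ 0.5145 -0.0583  0.2001] F [-0.5 -0.6  0.1] op 0.0299
[ 0.68  0.53 -0.8   1.97  0.5   0.85 -0.38]
False
down t 48.7 tcp [ 0.5146 -0.0587  0.1404] F [-0.9  0.6  4.4] op 0.0301
grip t 49.0 tcp [ 0.5139 -0.0589  0.1399] F [-2.2  1.   4.4] op 0.0189
up t 49.6 tcp [ 0.514  -0.0591  0.1753] F [ 0.8 -0.9 -0.5] op 0.0186
```

View pics/c6.png

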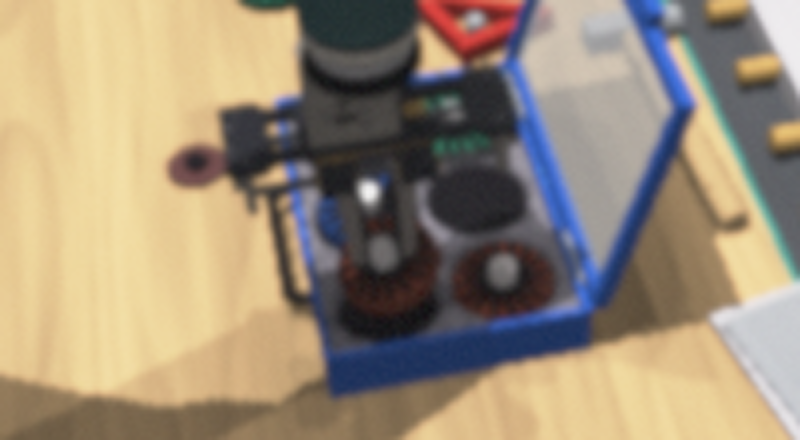

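The disc now hangs roughly level in the jaws above pocket 0. I'll lay it in and check the tilt.

Run:
```python
from h import *
x,y=PK[0]
go(x,y,.175,.1); r=go(x,y,.139,.04,6); st('laid %s'%r)
manip.move_gripper(.03); go(x,y,.20); st()
manip.move_to([.48,.15,.22],DOWN); d=shot('top'); H=hubs(d)[:,:4]; print(H); print(tilt(d,np.array([.5139,-.0587])), tilt(d,PK[1]))
```

```text
laid True t 50.7 tcp [ 0.5145 -0.0585  0.1401] F [0.7 0.5 4.4] op 0.0185
 t 51.5 tcp [ 0.5151 -0.0589  0.2006] F [-0.1 -0.1 -1. ] op 0.0295
[[ 7.742e-01  2.223e-01  2.620e-02  2.070e+02]
 [ 6.004e-01 -5.740e-02  4.960e-02  4.400e+01]
 [ 5.988e-01  1.136e-01  5.060e-02  3.100e+01]
 [ 5.139e-01  2.760e-02  6.240e-02  4.300e+01]
 [ 5.125e-01 -5.990e-02  5.880e-02  4.200e+01]
 [ 4.631e-01 -4.934e-01  4.440e-02  1.290e+02]
 [ 4.780e-01  3.681e-01  3.060e-02  3.700e+01]]
[0.291 0.121 0.045] [-0.     0.001  0.048]
```

Still tilted about 17° after laying. I'll take it out, set it flat on the free bench so it levels itself, and pick it afresh.

Run:
```python
from h import *
manip.move_gripper(.04); x,y=.514,-.0592
go(x,y,.20,.3); go(x,y,.138,.1,15); manip.move_gripper(0); st('grip')
go(x,y,.20,.15); go(.45,-.25,.20,.25); r=go(.45,-.25,.112,.08,5); st('bench %s'%r)
manip.move_gripper(.05); p=manip.current_tcp_pos(); go(p[0],p[1],.20); go(.48,.05,.22,.35)
d=shot('top','t5.png'); H=hubs(d)[:,:4]; print(H)
q=[h for h in H if -.35<h[1]<-.15 and h[0]<.65]; print(tilt(d,q[0][:2]) if q else 'none')
```

```text
grip t 55.4 tcp [ 0.5132 -0.0587  0.1373] F [-1.3 -1.7  7.5] op 0.0188
bench True t 58.0 tcp [ 0.4507 -0.2496  0.1152] F [ 1.5 -0.1  3. ] op 0.0188
[[ 7.727e-01  2.221e-01  2.620e-02  1.960e+02]
 [ 6.004e-01 -5.720e-02  4.960e-02  4.300e+01]
 [ 5.985e-01  1.153e-01  4.960e-02  3.500e+01]
 [ 4.630e-01 -4.934e-01  4.430e-02  1.250e+02]
 [ 4.780e-01  3.681e-01  3.080e-02  3.700e+01]
 [ 4.549e-01 -2.469e-01  2.990e-02  4.000e+01]]
[0.003 0.013 0.016]
```

View pics/t5.png

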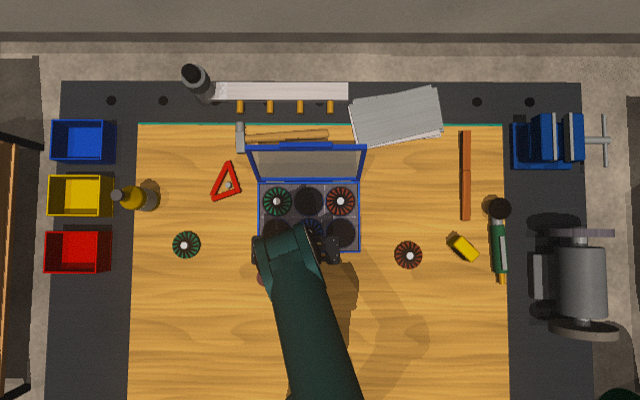

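It lies flat on the bench at (408,255). I'll pick it and use the fresh pocket 4, checking tilt before the push.

```bash
sed -i 's/go(x,y,.141,.05,6)/go(x,y,.140,.05,10)/' h.py
python3 - <<'E'
from h import *
if pick(.4549,-.2469) and place(4):
    go(.46,.15,.22,.35); d=shot('top'); print(hubs(d)[:,:4],tilt(d,PK[4]))
E
```

```text
grip t 62.6 tcp [ 0.4551 -0.2472  0.1094] F [-0.7  0.7  5.1] op 0.0189
up t 63.2 tcp [ 0.4545 -0.2471  0.1894] F [ 0.3 -0.  -0.4] op 0.0184
over t 64.6 tcp [0.5995 0.0265 0.1896] F [-0.1 -0.3 -0.4] op 0.0184
laid False t 65.3 tcp [0.6006 0.0279 0.1404] F [ 1.4 -0.8  0.6] op 0.0185
[[ 7.740e-01  2.222e-01  2.580e-02  2.060e+02]
 [ 5.991e-01  2.840e-02  6.070e-02  4.400e+01]
 [ 6.004e-01 -5.740e-02  4.930e-02  4.400e+01]
 [ 5.988e-01  1.137e-01  4.990e-02  3.700e+01]
 [ 5.139e-01  2.770e-02  6.150e-02  4.300e+01]
 [ 4.635e-01 -4.935e-01  4.420e-02  1.270e+02]
 [ 4.780e-01  3.682e-01  3.030e-02  3.700e+01]] [-0.004 -0.005  0.047]
```

Run:
```python
from h import *
push(4); push(1)
go(.46,.05,.22,.35)
H=hubs(shot('top')); q=[h for h in H if h[1]>.2 and h[0]<.65]; print(q)
if q and pick(q[0][0],q[0][1]) and place(2):
    go(.46,-.15,.22,.35); d=shot('top'); print(hubs(d)[:,:4],tilt(d,PK[2]))
```

```text
push t 69.1 tcp [0.6005 0.0293 0.1385] F [-3.5 -0.4  8.7] op 0.0004
push t 70.7 tcp [0.5158 0.0276 0.1384] F [-3.6 -0.6 13. ] op 0.0006
[array([4.779000e-01, 3.686000e-01, 2.930000e-02, 3.700000e+01,
       1.834054e+02, 2.448378e+02])]
grip t 74.6 tcp [0.4781 0.3686 0.1094] F [-1.4 -1.1  4.6] op 0.0182
up t 75.2 tcp [0.4778 0.3681 0.1892] F [-0.3 -0.3 -2.3] op 0.0188
over t 76.4 tcp [0.5129 0.1148 0.1898] F [-0.3  1.  -0.8] op 0.0184
laid True t 77.0 tcp [0.5141 0.1141 0.1426] F [0.1 0.3 1.6] op 0.0183
[[ 7.735e-01  2.223e-01  2.580e-02  2.040e+02]
 [ 5.994e-01  2.870e-02  5.050e-02  4.200e+01]
 [ 6.004e-01 -5.740e-02  4.920e-02  4.400e+01]
 [ 5.982e-01  1.145e-01  4.930e-02  4.200e+01]
 [ 5.136e-01  1.149e-01  6.310e-02  4.400e+01]
 [ 5.137e-01  2.790e-02  4.940e-02  4.200e+01]
 [ 4.639e-01 -4.935e-01  4.390e-02  1.240e+02]] [ 0.11 -0.    0.05]
```

Pocket 2's disc is tilted about 6°, back edge high, so it was set about 2 mm too far back. I'll regrip it, shift it forward 3 mm and lay it again.

Run:
```python
from h import *
manip.move_gripper(.04); x,y=.5145,.1145
go(x,y,.19,.3); go(x,y,.141,.1,15); manip.move_gripper(0); st('grip')
go(x,y,.158,.08); go(x-.003,y,.158,.05); r=go(x-.003,y,.139,.04,12); st('laid %s'%r)
manip.move_gripper(.04); go(x,y,.19); go(.46,-.15,.22,.35); d=shot('top'); print(hubs(d)[:,:4],tilt(d,PK[2]))
```

```text
grip t 81.3 tcp [0.5147 0.1143 0.1414] F [-0.9 -1.3  2.9] op 0.0186
laid False t 82.5 tcp [0.5119 0.1146 0.1392] F [1.2 0.3 2.7] op 0.0186
[[ 7.729e-01  2.221e-01  2.610e-02  1.980e+02]
 [ 5.994e-01  2.870e-02  4.980e-02  4.200e+01]
 [ 6.004e-01 -5.740e-02  4.920e-02  4.400e+01]
 [ 5.982e-01  1.144e-01  5.040e-02  4.200e+01]
 [ 5.139e-01  2.780e-02  4.960e-02  4.300e+01]
 [ 5.109e-01  1.153e-01  5.940e-02  4.400e+01]
 [ 4.635e-01 -4.934e-01  4.410e-02  1.240e+02]] [-0.001  0.003  0.046]
```

Level now. I'll push it home, press every disc once more, then look.

Run:
```python
from h import *
PK[2]=np.array([.511,.1153])
for k in (2,1,4,3,5):
    x,y=PK[k]; manip.move_gripper(0) if k==2 else 0
    go(x,y,.17 if k==2 else .16,.25); go(x,y,.133,.07,45); st('push%d'%k); go(x,y,.165,.25)
go(.46,-.2,.25,.35); d=shot('top','t6.png'); print(hubs(d)[:,:4])
for k in (1,2,3,4,5): print(k,tilt(d,PK[k]))
```

```text
push2 t 86.8 tcp [0.5118 0.1147 0.1384] F [-3.9 -1.  14.4] op 0.0002
push1 t 87.9 tcp [0.5145 0.0288 0.1384] F [-5.   0.1 15. ] op -0.0001
push4 t 89.0 tcp [0.6    0.0285 0.1385] F [-4.   0.5 12.2] op 0.0005
push3 t 90.2 tcp [ 0.6016 -0.0561  0.1385] F [-3.5  0.2 12.3] op 0.0003
push5 t 91.6 tcp [0.6004 0.1127 0.1385] F [-3.5 -0.3 11.4] op 0.0007
[[ 7.741e-01  2.222e-01  2.580e-02  2.030e+02]
 [ 5.989e-01  1.146e-01  4.970e-02  4.100e+01]
 [ 5.997e-01  2.880e-02  4.930e-02  4.300e+01]
 [ 6.006e-01 -5.750e-02  5.000e-02  4.300e+01]
 [ 5.137e-01  2.790e-02  4.970e-02  4.200e+01]
 [ 5.118e-01  1.155e-01  4.970e-02  4.100e+01]
 [ 4.634e-01 -4.933e-01  4.420e-02  1.250e+02]]
1 [ 0.001 -0.006  0.036]
2 [-0.009 -0.001  0.037]
3 [-0.008  0.003  0.036]
4 [-0.003 -0.003  0.036]
5 [-0.006  0.008  0.037]
```

View pics/t6.png

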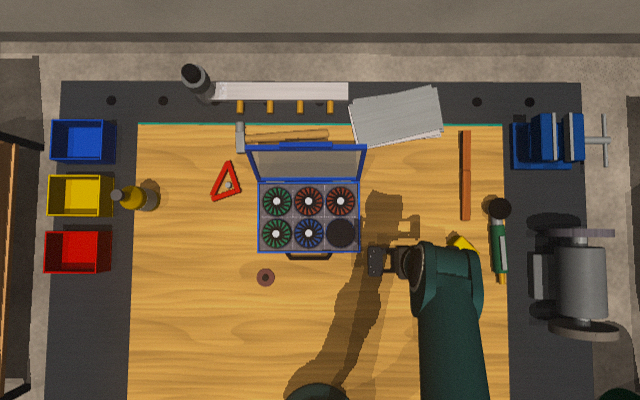

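All five discs stand at the same hard stop, with hubs at 49–50 mm and faces level at 36–37 mm. No flap discs remain on the bench, and pocket 0 at (340,233) is empty. Now I'll close the lid from behind.

Run:
```python
from h import *
y=.03
print(manip.inverse_kinematics([.765,y,.36],DOWN))
go(.46,-.2,.37,.3); go(.765,y,.37,.3); print(go(.765,y,.303,.15,15)); st('behind')
print(go(.682,y,.303,.12,25)); st('vert')
```

```text
[ 0.19124286  0.69204987 -0.49704402  1.17387099  0.31718094  1.3493433
 -1.83847647]
False
behind t 95.7 tcp [0.7652 0.0296 0.304 ] F [0.1 0.2 0.5] op 0.0001
False
vert t 96.5 tcp [0.6829 0.03   0.3039] F [4.5 0.1 3.8] op 0.0008
```

Run:
```python
from h import *
y=.03; hx,hz=.653,.046
def tip(t,r): return hx-r*np.cos(t)+.013*np.sin(t)+.010, hz+r*np.sin(t)+.013*np.cos(t)
for t in np.arange(1.5,.2,-.13):
    x,z=tip(t,.170); b=go(x,y,z+.088,.12,30); 
    if b: st('stop %.2f'%t); break
st('end');
```

```text
end t 99.8 tcp [0.5062 0.03   0.2014] F [-0.  -0.1 -0.5] op 0.0005
```

Run:
```python
from h import *
d=shot('side','s7.png')
cv2.imwrite('pics/c7.png',cv2.resize(d['img'][120:270,200:400,::-1],(800,600),interpolation=2))
```

```text
(no output)
```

View pics/c7.png

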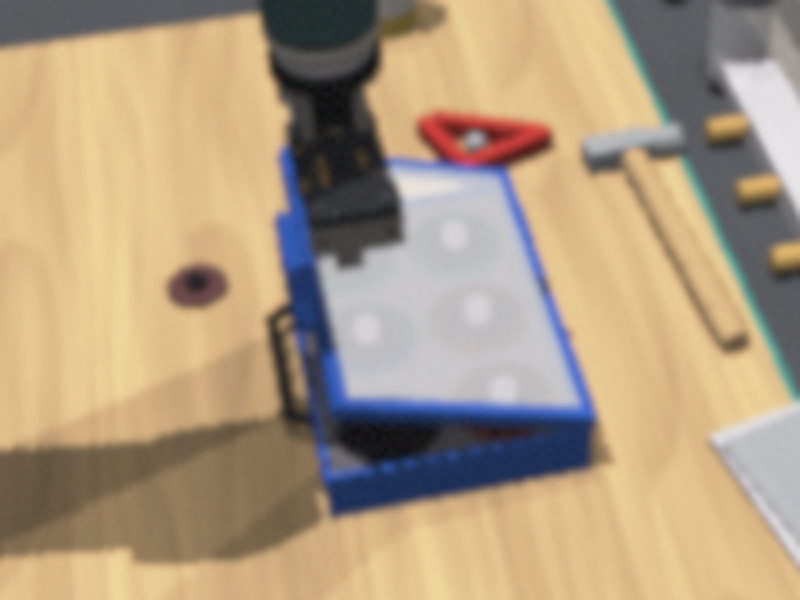

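The lid is nearly down, about 0.3 rad open, with the fingertip on it. I'll press it shut on the lip.

Run:
```python
from h import *
y=.03
go(.506,y,.25,.2); go(.463,y,.25,.2)
print(go(.463,y,.150,.1,40)); st('a'); print(go(.463,y,.138,.05,40)); manip.sleep(.3); st('b')
go(.463,y,.22,.2); go(.40,-.25,.28,.3); manip.sleep(.3)
d=shot('top','t8.png'); X=cloud(d); h=cv2.cvtColor(d['img'],cv2.COLOR_RGB2HSV)
m=(h[...,0]>105)&(h[...,0]<130)&(h[...,1]>120)&(abs(X[...,1]-.028)<.15)&(X[...,0]<.7)&(X[...,0]>.4)
for x0,x1 in((.44,.475),(.475,.55),(.55,.62),(.62,.68)):
    q=X[m&(X[...,0]>x0)&(X[...,0]<x1)&(X[...,2]>.03)]; print(x0,len(q),np.median(q[:,2]),np.percentile(q[:,2],[5,95]))
```

```text
False
a t 101.8 tcp [0.4638 0.0301 0.1505] F [0.7 0.1 0.7] op 0.0007
True
b t 102.3 tcp [0.4642 0.0302 0.1464] F [-3.8 -0.9 14.9] op 0.0006
0.44 562 0.05772829372727885 [0.05481587 0.06082912]
0.475 193 0.05750230462314383 [0.05406808 0.06078678]
0.55 155 0.05770233141604392 [0.05445243 0.06166417]
0.62 419 0.0578296843517821 [0.05476069 0.06126224]
```

View pics/t8.png

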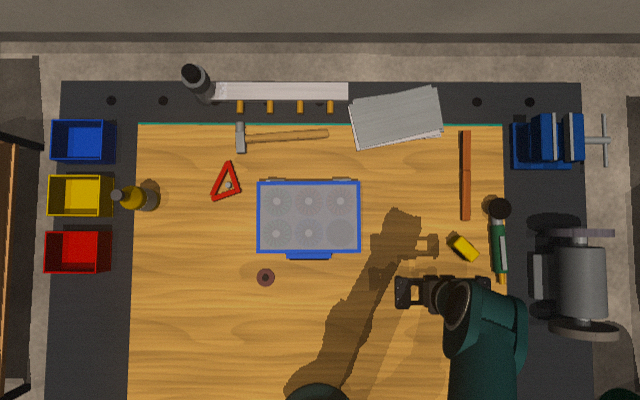

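The lid is shut flat, with its frame at 58 mm from lip to hinge. Five hubs show through it, the other things are in place, and the robot is clear.

```bash
python3 -c "
from h import *
manip.hand_in(); st('done')"
```

```text
the job is handed in; nothing more can be done
the job is handed in; nothing more can be done
```

The job is done and handed in at about 103 s of the 210 s limit; no verdict was reported. All five flap discs are pushed home in the case and the lid is shut.

- **Lid opened:** I swung it back until the push met resistance at its stop.
- **Discs packed:** the four discs from the bench went into pockets 2, 3, 4 and 5. The disc already in pocket 1 was pushed home too, and pocket 0 is empty.
- **Lid shut:** I swung it over from behind and pressed it down on the lip.

**What went wrong on the way**
- One green disc was knocked aside during the run. I measured it again before picking it.
- The second brown disc jammed about 19° tilted in pocket 0, and pushes of up to about 20 N did not free it. I levelled it on the bench and put it in pocket 4.
- The last green disc lay about 6° tilted in pocket 2, and I re-laid it 3 mm further forward.

**Last checks**
- **Discs:** before the lid was closed, all five hubs measured 49–50 mm high (50 mm is fully home) and their faces were level at 36–37 mm.
- **Lid:** its outer frame measures 58 mm from lip to hinge, which is fully shut.
- **Bench:** the other things appear unmoved in the last picture, and the robot was clear. No check disagreed.

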